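# Dock the night lamp on its charger

### The job

Push the tall night lamp, low on its foot so that it slides across the table and stays upright without being gripped or lifted, into the mouth of its charging dock until it is fully home against the back. Then press the dock's red button all the way down to start the charge, and let it come up again. Leave the other things on the table where they are.

Things in the scene. Friction and masses are not known exactly. Their poses are not given: they have to be found in the camera images.
- lamp: Loose night lamp, 232 mm tall, 0.35 to 0.6 kg: mustard-yellow round foot (diameter 68, height 30 mm, flat below), thin steel stem (diameter 18, from 30 to 195 mm up), white globe (diameter 44, centre 210 mm up). Origin: centre of the foot's underside; z up. Pushed on the foot it slides; pushed high on the stem or globe it tips over.
- dock: Fixed charging dock. Origin, on the table: where the foot's centre stands when home. Own +x: push-in direction; mouth faces -x, no floor. Back stop at x +34 mm: face of a blue-grey block (x +34 to +134, 110 wide, 40 high). White side rails, 20 high, 12 thick: slot 78 wide from x -7 to +34, then flaring 43 degrees to a mouth 125 wide at x -32; nothing of the dock lies beyond x -36.
- button_top (a point): Centre of the top of the round red push button (diameter 34 mm) in a white housing on the dock's block, at own x +100 mm of the dock. Pressed straight down; travel 6 mm, spring-loaded, fully down at about 4 N, comes up again by itself.
- button (a joint): Travel of the red button in m: 0 up, 0.006 fully down.
- skittle: Bystander: loose wooden skittle, 197 mm tall, 60 mm thick. Origin: centre of its underside.
- mug: Bystander: loose white mug, 85 mm tall, 76 mm wide with a handle. Origin: centre of its underside.
- flask: Bystander: loose green drinking flask with black cap, 190 mm tall, diameter 64 mm. Origin: centre of its underside.
- car: Bystander: loose red toy car, 110 by 64 by 54 mm high. Origin: centre of its underside.
- stacker: Bystander: loose stacking toy of coloured discs, 120 mm tall, diameter 90 mm. Origin: centre of its underside.
- book: Bystander: loose orange board book lying flat, 170 by 170 by 22 mm. Origin: centre of its underside.
Mind the look-alikes: they are no part of the job. What is shaped like the lamp but blue is not meant.

How it is judged:
By the outcome, as a careful person would: the job done as asked, in the order asked, and still so for the second after the job is handed in, with the robot touching nothing.
It also fails if it takes over 69 s, if anything falls off the work surface, if the arm or the gripper's body presses on something with over 40 N, if the wrist force passes 120 N, or if a joint passes its speed limit or range.

### The arm

A 7-joint arm with a two-finger parallel gripper is mounted at the origin on the work surface. World frame = base frame: x ahead of the robot, y to its left, z up, the work surface at z = 0. Lengths are in mm, angles in rad, forces in N, time in s.
With the tool pointing down it reaches from about 425 to 800 mm from the base axis. Payload 8.3 kg.
Tool frame: the origin (TCP) lies on the centre line of the jaws, within the pads' length; the fingertips stand arm.nose_length ahead of it and the grasp point (between the pads) lies 8 mm behind it (arm.nose_length is the distance from the TCP to the fingertips, in mm); z points along the fingers, y is the line along which they close (so a half turn about z gives the same grasp; the last joint's range is limited). The gripper opens to 85 mm and grips with 20 to 120 N. Pads are 22 mm wide; open, the fingers measure 114 mm over their backs; the gripper's body (76 mm by 85 mm) begins 54 mm behind the grasp point. The pads swing forward as they close: fully open they stand 13 mm farther back than shut.
Start: joints at [1.203, 0.383, 0.016, 1.37, -0.006, 1.388, -0.046], TCP at [187.601, -596.163, 242.279] pointing down, gripper open.
Joint ranges: [-2.95, 2.95], [-0.25, 2.06], [-1.52, 1.56], [0.18, 2.33], [-1.44, 4.58], [0.02, 2.06], [-3.01, 3.01]. Speed limits (rad/s): [2.39, 2.39, 3.01, 3.01, 3.14, 3.14, 3.14].

### API

Orientations are given as a unit quaternion [x, y, z, w].
In Python, from bench import arm gives the robot as it stands.
- The arm moves only by the tool servo_tool, never from a script. Its arguments are lists of equal length, an entry for each row: "hand": the finger opening in mm, from 0 to 85.4; "dp": the shift along the tool's x, y, z in units of 60 mm (1.0 is 60 mm), a list of three; "turn": the turn, a rotation vector about the tool's x, y, z in units of 6 degrees (1.0 is 6 degrees), a list of three. A call has 1 to 5 rows; each row shifts and turns the commanded pose from where the row before left it, along the tool's axes as they then stand; what a row does not reach is not made up. A row lasts 1/8 s, in which the tool goes at most 62.5 mm and 10.7 degrees, less where a joint would pass 70% of its speed; a pose out of reach is approached as far as the arm can. A call is refused whole if a number of a shift passes 1 or a number of a turn 1, either way. A call with a gripper value outside its range is refused whole. The fingers move at their own pace and stop on an object; the grip force is fixed at half the most. Time passes only in rows, so rows that do not move let the fingers close. It gives the time, the measured TCP pose, the force, the opening and the grip force at its end, in the units of the state.
- arm.read_state(): the state, without advancing time (a new reading comes with each control period).
- arm.capture(name): name is "side" or "top"; returns a dict with "color" (400x640x3 uint8, red, green, blue), "intrinsics" (3x3 intrinsics, pixels), "world_to_cam" (4x4, takes a point from world to camera coordinates). Camera axes: x right, y up, looking along -z (the intrinsics and any distortion apply to the point x, -y, -z); pixel columns grow to the right and rows downward; lengths in mm; the calibration is good to about 2 mm. A picture is of the moment at which its call begins. There is no depth.
- arm.close_job(): hands the job in; it is judged then, once.
The state is a dict: "time": time; "q": joint angles; "joint_velocities": joint speeds; "joint_efforts": joint torques, N m; "tcp_pos": TCP position; "orientation": TCP orientation; "contact_force": force on the tool from outside, world axes, zero at the start; "torque": the same for the moment, N m; "width": opening from 0.0 (shut) to 1.0 (fully open); "finger_force": force on a finger pad.
Only numpy, scipy, OpenCV 4.12 (cv2) and the standard library are available. Lean on these libraries where they do the work, as an engineer would, in place of code of your own. Each camera call takes 0.05 s, during which the arm holds its last target. There are 200 camera calls.

## Working session

There is one attempt and no reset: what is moved stays moved. The work goes in short steps, Python scripts to look and compute and a tool call to move; the robot and the scene stay as the last step left them, time stands still between calls to the robot, and variables do not carry over. Pictures are saved under pics/ and viewed, at most 10 in all, crops included, and the job is handed in when it is done.

Besides the shell and the picture viewer there is one more tool, called after "Call:" by a JSON object that holds its "name" and its "arguments", one argument or row to a line. servo_tool: Moves the arm, as the interface text tells. Its arguments: {"type":"object","properties":{"hand":{"type":"array"},"dp":{"type":"array"},"turn":{"type":"array"}},"required":["hand","dp","turn"]}

```bash
mkdir -p pics; ls; python3 - <<'E'
from bench import arm
import cv2,pickle
for n in("side","top"):
    d=arm.capture(n); cv2.imwrite(f"pics/{n}0.png",d["color"][:,:,::-1]); pickle.dump(dict(d),open(n+"0.pkl","wb"))
    print([k for k in d],d["intrinsics"],d["world_to_cam"])
s=arm.read_state();print(s,arm.nose_length)
E
```

```text
pics
['color', 'intrinsics', 'world_to_cam'] [[418.08028627   0.         318.575195  ]
 [  0.         418.08028627 200.06269591]
 [  0.           0.           1.        ]] [[-9.44138062e-01 -3.29096212e-01  1.72917073e-02  5.55315411e+02]
 [ 1.95117835e-01 -5.15943567e-01  8.34105069e-01 -1.48619947e+02]
 [-2.65579274e-01  7.90884264e-01  5.51334500e-01 -9.42982780e+02]
 [ 0.00000000e+00  0.00000000e+00  0.00000000e+00  1.00000000e+00]]
['color', 'intrinsics', 'world_to_cam'] [[513.59938536   0.         317.88063584]
 [  0.         513.59938536 193.30443323]
 [  0.           0.           1.        ]] [[-1.72938219e-02 -9.99664945e-01 -1.92593187e-02  2.65343329e+01]
 [ 9.82200049e-01 -2.05887234e-02  1.86706103e-01 -5.65651026e+02]
 [-1.87040071e-01 -1.56876417e-02  9.82227015e-01 -1.60026909e+03]
 [ 0.00000000e+00  0.00000000e+00  0.00000000e+00  1.00000000e+00]]
{'time': 0.1, 'q': array([ 1.20308447,  0.38416166,  0.01637584,  1.37106848, -0.00628252,
        1.38820701, -0.04647021]), 'joint_velocities': array([-1.27204670e-05, -2.46662413e-03, -5.15680851e-04, -2.99265870e-03,
       -3.21496282e-04,  1.68746031e-03,  1.10705753e-03]), 'joint_efforts': array([ 3.62675433e-03, -6.29127359e+01,  8.47565420e-01, -3.72756100e+01,
        1.66037085e-02,  1.03332181e-02,  7.80372886e-06]), 'tcp_pos': array([ 187.46698774, -595.75541983,  241.36534309]), 'orientation': array([ 9.88401030e-01,  1.51863752e-01, -1.58236522e-04, -8.83350701e-04]), 'contact_force': array([0.14449214, 0.48550755, 0.50134867]), 'torque': array([-0.02505957,  0.024281  , -0.03614111]), 'finger_force': 0.0, 'width': 1.000681841722353} 11.0
```

View pics/side0.png

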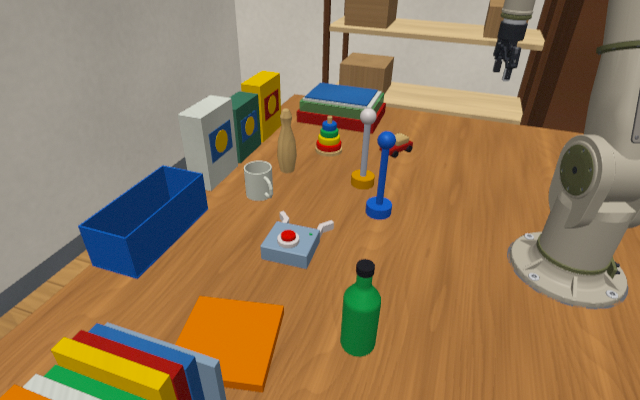

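View pics/top0.png

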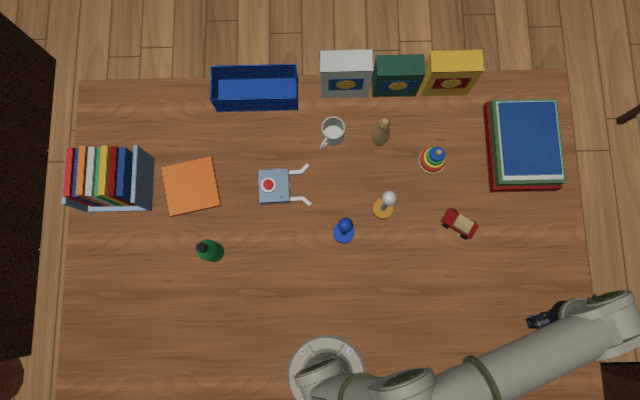

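Top view: the yellow-footed lamp with white globe is at (383,208). The blue look-alike, at (344,231), is not meant. The dock block is at (274,186) with its mouth facing right (world -y), and the red button is at (268,185). In the side view the lamp foot is at (363,180) and the blue one at (379,208).

```bash
cat > h.py <<'E'
import numpy as np,cv2
def ray(d,uv,z):
    K=d["intrinsics"];T=d["world_to_cam"];R=T[:3,:3];t=T[:3,3]
    p=np.linalg.inv(K)@[uv[0],uv[1],1]; v=R.T@np.array([p[0],-p[1],-p[2]]);c=-R.T@t
    return c+v*(z-c[2])/v[2]
def proj(d,P):
    T=d["world_to_cam"];c=T[:3,:3]@np.array(P,float)+T[:3,3];c=d["intrinsics"]@[c[0],-c[1],-c[2]];return c[:2]/c[2]
def mask(d,lo,hi,roi):
    h=cv2.cvtColor(d["color"],cv2.COLOR_RGB2HSV);m=cv2.inRange(h,np.array(lo),np.array(hi))
    o=np.zeros_like(m);x0,y0,x1,y1=roi;o[y0:y1,x0:x1]=m[y0:y1,x0:x1];return o
def planepts(d,m,z):
    v,u=np.nonzero(m);return np.array([ray(d,(a,b),z) for a,b in zip(u,v)])[:,:2]
E
python3 - <<'E'
from h import *
import pickle
t=pickle.load(open("top0.pkl","rb"));s=pickle.load(open("side0.pkl","rb"))
for n,d,l,b,k in(("top",t,(360,190,400,225),(330,215,360,247),(250,160,292,210)),("side",s,(345,165,380,192),(360,195,396,222),(258,215,325,270))):
    m=mask(d,(14,170,120),(26,255,255),l);c,r=cv2.minEnclosingCircle(cv2.findNonZero(m));p=planepts(d,m,25)
    print(n,"foot px",c,r,"z30",ray(d,c,30)[:2],"z15",ray(d,c,15)[:2],"ext",p.min(0),p.max(0),m.sum()/255)
    m=mask(d,(105,150,60),(125,255,255),b);p=planepts(d,m,15);print("blue",p.min(0),p.max(0))
    m=mask(d,(100,50,90),(118,150,255),k)
    m=cv2.morphologyEx(m,cv2.MORPH_CLOSE,np.ones((9,9)))
    P=planepts(d,m,40).astype(np.float32);print("block",cv2.minAreaRect(P),cv2.boxPoints(cv2.minAreaRect(P)).tolist())
    hs=mask(d,(0,170,120),(6,255,255),k);v,u=np.nonzero(hs);print("btn px",u.mean(),v.mean(),[ray(d,(u.mean(),v.mean()),z)[:2].round(1) for z in(50,60,70)])
a=cv2.resize(t["color"][140:260,230:430],None,fx=4,fy=4,interpolation=2)[:300*2]
b=cv2.resize(s["color"][90:280,240:440],(632,600),interpolation=2)
cv2.imwrite("pics/cs.png",b[:,:,::-1]);cv2.imwrite("pics/ct.png",a[:,:,::-1])
E
```

```text
top foot px (379.0, 215.5) 5.590270042419434 z30 [ 493.37241593 -180.20989378] z15 [ 495.5264162  -181.75713385] ext [ 485.59555961 -196.55949511] [ 502.6040582  -164.85677041] 6.0
blue [411.1769501  -95.62974384] [489.585681   -33.57903528]
block ((597.281005859375, 157.130615234375), (105.60627746582031, 92.05619812011719), 2.4442615509033203) [[542.5628662109375, 200.8649139404297], [546.4888916015625, 108.89247131347656], [651.9991455078125, 113.39631652832031], [648.0731201171875, 205.36875915527344]]
btn px 268.27777777777777 183.87037037037038 [array([601.3, 176.2]), array([599.1, 175. ]), array([597. , 173.9])]
side foot px (362.5, 178.5) 12.90358829498291 z30 [ 513.36222483 -164.67132227] z15 [ 518.58776493 -189.9054642 ] ext [ 477.36519608 -228.60412669] [ 555.07195648 -112.97549126] 387.0
blue [ 408.81261698 -122.03124088] [477.87730762  -9.23782008]
block ((591.2578735351562, 185.81881713867188), (117.34656524658203, 129.91725158691406), 2.275918960571289) [[530.0512084960938, 248.39617919921875], [535.2105102539062, 118.58140563964844], [652.4645385742188, 123.241455078125], [647.3052368164062, 253.0562286376953]]
btn px 287.768 235.248 [array([601.9, 173.4]), array([596.7, 185. ]), array([591.6, 196.6])]
```

View pics/ct.png

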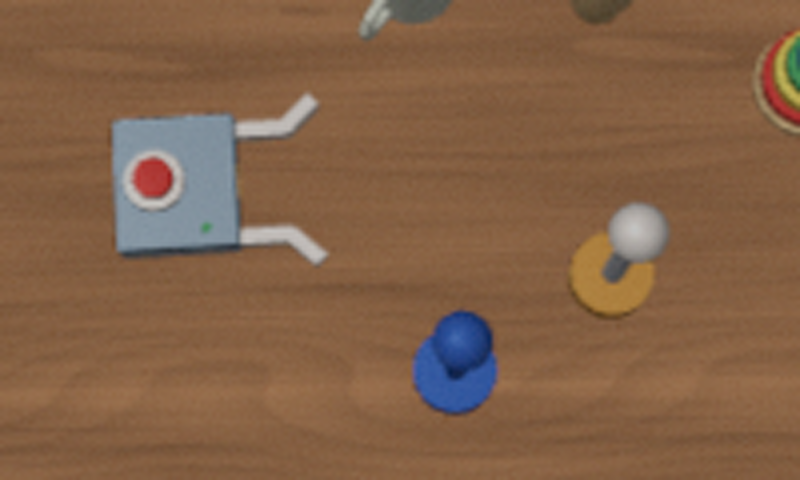

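View pics/cs.png

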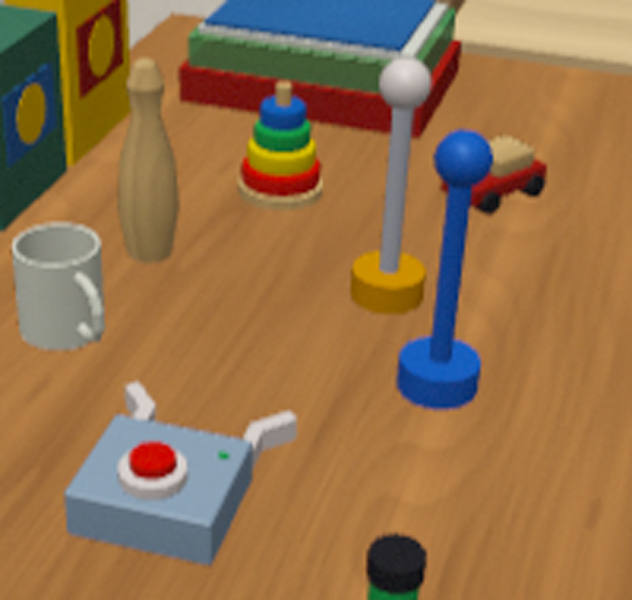

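The crop shows the yellow-footed, white-globed lamp with its foot at (383,208) in the top view. It differs clearly from the all-blue one. Next I compute positions from the corners.

```bash
python3 - <<'E'
from h import *
import pickle
t=pickle.load(open("top0.pkl","rb"));s=pickle.load(open("side0.pkl","rb"))
f=lambda c:(c[0]/4+230-.4,c[1]/4+140-.4)
g=lambda c:(c[0]/3.16+240-.4,c[1]/3.158+90-.4)
print("lamp",ray(t,f((613,272)),30),ray(s,g((388,275)),30),"side globe/top globe",)
print("blue",ray(t,f((456,368)),30),ray(s,g((439,365)),30))
C=[ray(t,f(c),40)[:2] for c in((112,119),(232,114),(239,245),(119,250))];print("corners",np.round(C,1),np.mean(C,0))
C=[ray(s,g(c),40)[:2] for c in((68,492),(122,418),(252,450),(210,528))];print("corners side",np.round(C,1),np.mean(C,0))
print("rail ends z20",[ray(t,f(c),20)[:2].round(1) for c in((312,98),(323,258))])
# button triangulate
for n,b in(("btn",((153.5,177),(152.5,460))),):
    A=[];B=[]
    for d,uv in((t,f(b[0])),(s,g(b[1]))):
        p=ray(d,uv,0);q=ray(d,uv,100);v=(q-p)/np.linalg.norm(q-p);M=np.eye(3)-np.outer(v,v);A.append(M);B.append(M@p)
    print(np.linalg.solve(sum(A),sum(B)))
print("skittle,mug,stacker,car z0",[ray(t,c,0)[:2].round() for c in((380,138),(333,132),(433,162),(459,224))])
E
```

```text
lamp [ 518.96064981 -193.68108286   30.        ] [ 516.21283526 -174.58922398   30.        ] side globe/top globe
blue [443.38214629 -64.49563378  30.        ] [440.99964091 -47.14021112  30.        ]
corners [[652.8 212.5]
 [654.9 113.8]
 [545.7 108.8]
 [543.6 206.3]] [599.24359203 160.35868846]
corners side [[648.  215.6]
 [648.  122.8]
 [543.3 125.5]
 [541.8 216.5]] [595.26411456 170.08934715]
rail ends z20 [array([671.9,  48.7]), array([537. ,  41.5])]
[600.45302207 176.75064439  52.90887295]
skittle,mug,stacker,car z0 [array([ 763., -197.]), array([787., -39.]), array([ 675., -371.]), array([ 464., -443.])]
```

```bash
cat > plan.py <<'E'
# usage: plan.py hand n "x,y,z,head,tilt" ... ; head = deg from +x of tool x axis, tilt = lean of tool z forward
import sys,json,numpy as np
from scipy.spatial.transform import Rotation as R, Slerp
from bench import arm
s=arm.read_state();p=np.array(s["tcp_pos"]);q=R.from_quat(s["orientation"])
v=q.as_matrix();print("t",round(s["time"],2),"p",p.round(1),"head",np.degrees(np.arctan2(*v[1::-1,0])).round(1),"z",v[:,2].round(3),"F",np.round(s["contact_force"],1),"w",round(s["width"]*85.4),"q",np.round(s["q"],2))
def mk(h,t): return R.from_euler("z",h,degrees=True)*R.from_euler("x",180,degrees=True)*R.from_euler("y",t,degrees=True)
if len(sys.argv)>2:
    n=int(sys.argv[1]);D=[];T=[]
    for a in sys.argv[2:]:
        x,y,z,h,t=map(float,a.split(","));g=np.array([x,y,z]);Q=mk(h,t);sl=Slerp([0,1],R.concatenate([q,Q]))
        P0=p
        for i in range(n):
            c=sl(i/n);e=sl((i+1)/n)
            D.append((c.inv().apply((g-P0)/n)/60).round(2).tolist());T.append(((c.inv()*e).as_rotvec(degrees=True)/6).round(2).tolist())
        p,q=g,Q
    for i in range(0,len(D),5): print("dp",json.dumps(D[i:i+5]),"turn",json.dumps(T[i:i+5]))
E
python3 plan.py 10 463,-275,240,56,30
```

```text
t 0.1 p [ 187.5 -595.8  241.4] head 17.5 z [-0.001  0.002 -1.   ] F [0.1 0.5 0.5] w 85 q [ 1.2   0.38  0.02  1.37 -0.01  1.39 -0.05]
dp [[0.6, -0.37, 0.0], [0.62, -0.33, 0.04], [0.64, -0.29, 0.08], [0.65, -0.25, 0.11], [0.66, -0.2, 0.15]] turn [[0.17, 0.48, -0.63], [0.17, 0.48, -0.63], [0.17, 0.48, -0.63], [0.17, 0.48, -0.63], [0.17, 0.48, -0.63]]
dp [[0.66, -0.15, 0.19], [0.66, -0.11, 0.22], [0.65, -0.06, 0.26], [0.64, -0.01, 0.29], [0.63, 0.04, 0.32]] turn [[0.17, 0.48, -0.63], [0.17, 0.48, -0.63], [0.17, 0.48, -0.63], [0.17, 0.48, -0.63], [0.17, 0.48, -0.63]]
```

Call:
{"name": "servo_tool", "arguments": {
  "hand": [40,40,40,40,40],
  "dp": [
    [0.6,-0.37,0.0],
    [0.62,-0.33,0.04],
    [0.64,-0.29,0.08],
    [0.65,-0.25,0.11],
    [0.66,-0.2,0.15]
  ],
  "turn": [
    [0.17,0.48,-0.63],
    [0.17,0.48,-0.63],
    [0.17,0.48,-0.63],
    [0.17,0.48,-0.63],
    [0.17,0.48,-0.63]
  ]
}}

```text
time: 0.72
tcp_pos: [326.0, -434.3, 241.5]
orientation: [0.941, 0.311, 0.117, -0.063]
contact_force: [0.5, -0.1, 0.6]
width: 0.472
finger_force: 0.0
```

Call:
{"name": "servo_tool", "arguments": {
  "hand": [40,40,40,40,40],
  "dp": [
    [0.66,-0.15,0.19],
    [0.66,-0.11,0.22],
    [0.65,-0.06,0.26],
    [0.64,-0.01,0.29],
    [0.63,0.04,0.32]
  ],
  "turn": [
    [0.17,0.48,-0.63],
    [0.17,0.48,-0.63],
    [0.17,0.48,-0.63],
    [0.17,0.48,-0.63],
    [0.17,0.48,-0.63]
  ]
}}

```text
time: 1.35
tcp_pos: [463.3, -274.1, 240.6]
orientation: [0.852, 0.455, 0.228, -0.123]
contact_force: [-0.4, 1.0, 0.1]
width: 0.466
finger_force: 0.0
```

```bash
python3 plan.py 5 463,-275,24,56,30
```

```text
t 1.35 p [ 463.3 -274.1  240.6] head 56.2 z [ 0.277  0.418 -0.865] F [-0.4  1.   0.1] w 40 q [ 1.05  0.29 -0.31  1.62 -0.44  1.36  0.28]
dp [[-0.36, 0.0, 0.62], [-0.36, 0.0, 0.62], [-0.36, 0.0, 0.62], [-0.36, 0.0, 0.62], [-0.36, 0.0, 0.62]] turn [[-0.01, -0.0, 0.01], [-0.01, -0.0, 0.01], [-0.01, -0.0, 0.01], [-0.01, -0.0, 0.01], [-0.01, -0.0, 0.01]]
```

Call:
{"name": "servo_tool", "arguments": {
  "hand": [40,40,40,40,40],
  "dp": [
    [-0.36,0,0.62],
    [-0.36,0,0.62],
    [-0.36,0,0.62],
    [-0.36,0,0.62],
    [-0.36,0,0.62]
  ],
  "turn": [
    [0,0,0],
    [0,0,0],
    [0,0,0],
    [0,0,0],
    [0,0,0]
  ]
}}

```text
time: 1.98
tcp_pos: [461.9, -275.4, 24.2]
orientation: [0.852, 0.455, 0.228, -0.123]
contact_force: [0.5, -0.5, -0.5]
width: 0.472
finger_force: 0.0
```

```bash
python3 - <<'E'
from bench import arm
import cv2,numpy as np
t=arm.capture("top")["color"];s=arm.capture("side")["color"]
a=cv2.resize(t[150:270,320:460],(466,400),interpolation=2);b=cv2.resize(s[90:210,290:400],(320,400)[::1],interpolation=2)
cv2.imwrite("pics/n1.png",np.hstack([a,b])[:,:,::-1])
E
python3 plan.py 5 485,-242,22,56,30
```

```text
t 2.08 p [ 459.4 -273.2   21.4] head 55.9 z [ 0.272  0.421 -0.865] F [-1.5  0.5  0. ] w 40 q [ 1.05  0.54 -0.31  1.82 -0.44  0.96  0.46]
dp [[0.12, 0.01, 0.07], [0.12, 0.01, 0.07], [0.12, 0.01, 0.07], [0.12, 0.01, 0.07], [0.12, 0.01, 0.07]] turn [[-0.02, -0.0, -0.0], [-0.02, -0.0, -0.0], [-0.02, -0.0, -0.0], [-0.02, -0.0, -0.0], [-0.02, -0.0, -0.0]]
```

View pics/n1.png

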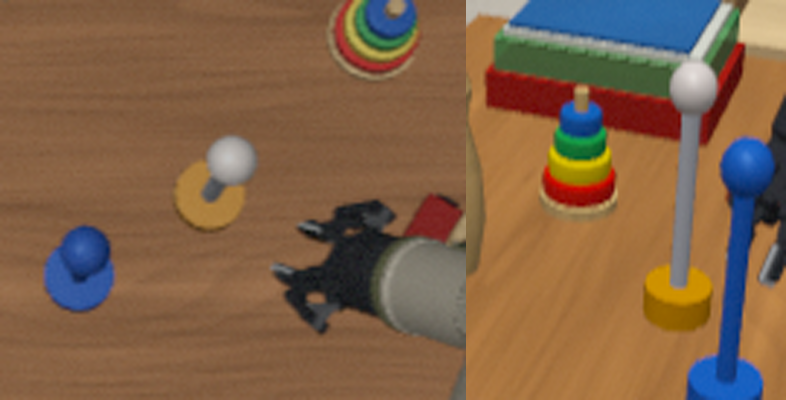

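The fingers are low behind the foot: tips at crop (300,228) and (275,270), foot centre at (209,193), lamp upright. I check the alignment numerically.

```bash
python3 - <<'E'
from h import *
import pickle
t=pickle.load(open("top0.pkl","rb"))
f=lambda c:((c[0]+.5)/3.33+320-.5,(c[1]+.5)/3.33+150-.5)
print([ray(t,f(c),18)[:2].round(1) for c in((300,228),(275,270))],ray(t,f((209,193)),30)[:2])
E
```

```text
[array([ 484.5, -280.8]), array([ 443.9, -254.5])] [ 518.96289867 -192.26667264]
```

```bash
python3 plan.py 5 489,-238,22,56.6,30; python3 plan.py 10 489,-238,22,56.6,30 573,-110,22,56.6,30 | tail -2
```

```text
t 2.08 p [ 459.4 -273.2   21.4] head 55.9 z [ 0.272  0.421 -0.865] F [-1.5  0.5  0. ] w 40 q [ 1.05  0.54 -0.31  1.82 -0.44  0.96  0.46]
dp [[0.13, 0.02, 0.07], [0.13, 0.02, 0.07], [0.13, 0.02, 0.07], [0.13, 0.02, 0.07], [0.13, 0.02, 0.07]] turn [[-0.01, -0.0, -0.02], [-0.01, -0.0, -0.02], [-0.01, -0.0, -0.02], [-0.01, -0.0, -0.02], [-0.01, -0.0, -0.02]]
dp [[0.22, -0.0, 0.13], [0.22, -0.0, 0.13], [0.22, -0.0, 0.13], [0.22, -0.0, 0.13], [0.22, -0.0, 0.13]] turn [[0.0, 0.0, 0.0], [0.0, 0.0, 0.0], [0.0, 0.0, 0.0], [0.0, 0.0, 0.0], [0.0, 0.0, 0.0]]
dp [[0.22, -0.0, 0.13], [0.22, -0.0, 0.13], [0.22, -0.0, 0.13], [0.22, -0.0, 0.13], [0.22, -0.0, 0.13]] turn [[0.0, 0.0, 0.0], [0.0, 0.0, 0.0], [0.0, 0.0, 0.0], [0.0, 0.0, 0.0], [0.0, 0.0, 0.0]]
```

Call:
{"name": "servo_tool", "arguments": {
  "hand": [40,40,40,40,40],
  "dp": [
    [0.13,0.02,0.07],
    [0.13,0.02,0.07],
    [0.13,0.02,0.07],
    [0.13,0.02,0.07],
    [0.13,0.02,0.07]
  ],
  "turn": [
    [0,0,-0.02],
    [0,0,-0.02],
    [0,0,-0.02],
    [0,0,-0.02],
    [0,0,-0.02]
  ]
}}

```text
time: 2.7
tcp_pos: [492.4, -241.5, 27.5]
orientation: [0.85, 0.459, 0.229, -0.121]
contact_force: [-0.3, -0.4, 0.4]
width: 0.463
finger_force: 0.0
```

Call:
{"name": "servo_tool", "arguments": {
  "hand": [40,40,40,40,40],
  "dp": [
    [0.08,0,0.046],
    [0.08,0,0.046],
    [0.1,0,0.058],
    [0.1,0,0.058],
    [0.1,0,0.058]
  ],
  "turn": [
    [0,0,0],
    [0,0,0],
    [0,0,0],
    [0,0,0],
    [0,0,0]
  ]
}}

```text
time: 3.32
tcp_pos: [509.3, -215.4, 27.0]
orientation: [0.85, 0.459, 0.228, -0.121]
contact_force: [-2.0, -2.0, 0.0]
width: 0.471
finger_force: 1.3
```

```bash
cat > lamp.py <<'E'
from h import *
from bench import arm
d=arm.capture("top")
h=cv2.cvtColor(d["color"],cv2.COLOR_RGB2HSV);m=cv2.inRange(h,(14,165,130),(24,255,255));roi=np.zeros_like(m);roi[150:250,275:400]=255;m&=roi
g=cv2.inRange(h,(0,0,150),(179,40,255))&roi
n,l,st,c=cv2.connectedComponentsWithStats(m)
for i in range(1,n):
    if st[i,4]>15: 
        x,y,w,hh=st[i,:4];print("yellow",st[i],ray(d,(x+w/2-.5,y+hh/2-.5),27)[:2].round(1))
n,l,st,c=cv2.connectedComponentsWithStats(g)
for i in range(1,n):
    if st[i,4]>60: print("white",st[i],ray(d,c[i],210)[:2].round(1))
E
python3 lamp.py; python3 plan.py
```

```text
white [289 164  20  10  77] [607.3  67.2]
white [379 188  12  12 110] [ 532.7 -180.3]
white [290 197  22   9  84] [518.5  63.8]
t 3.38 p [ 510.  -214.2   27.2] head 56.9 z [ 0.277  0.416 -0.866] F [-0.5 -2.1 -0.1] w 40 q [ 0.94  0.53 -0.35  1.84 -0.46  0.89  0.36]
```

```bash
python3 plan.py 15 584,-97,21,58,30;python3 plan.py 10 584,-97,21,58,30 606,-40,21,92,30
```

```text
t 3.38 p [ 510.  -214.2   27.2] head 56.9 z [ 0.277  0.416 -0.866] F [-0.5 -2.1 -0.1] w 40 q [ 0.94  0.53 -0.35  1.84 -0.46  0.89  0.36]
dp [[0.13, -0.0, 0.08], [0.13, -0.0, 0.08], [0.13, -0.0, 0.08], [0.13, -0.0, 0.08], [0.13, -0.0, 0.08]] turn [[0.01, -0.0, -0.01], [0.01, -0.0, -0.01], [0.01, -0.0, -0.01], [0.01, -0.0, -0.01], [0.01, -0.0, -0.01]]
dp [[0.13, -0.0, 0.08], [0.13, -0.0, 0.08], [0.13, -0.0, 0.08], [0.13, -0.0, 0.08], [0.13, -0.0, 0.08]] turn [[0.01, -0.0, -0.01], [0.01, -0.0, -0.01], [0.01, -0.0, -0.01], [0.01, -0.0, -0.01], [0.01, -0.0, -0.01]]
dp [[0.13, -0.0, 0.08], [0.13, -0.0, 0.08], [0.13, 0.0, 0.08], [0.13, 0.0, 0.08], [0.13, 0.0, 0.08]] turn [[0.01, -0.0, -0.01], [0.01, -0.0, -0.01], [0.01, -0.0, -0.01], [0.01, -0.0, -0.01], [0.01, -0.0, -0.01]]
t 3.38 p [ 510.  -214.2   27.2] head 56.9 z [ 0.277  0.416 -0.866] F [-0.5 -2.1 -0.1] w 40 q [ 0.94  0.53 -0.35  1.84 -0.46  0.89  0.36]
dp [[0.19, -0.0, 0.12], [0.19, -0.0, 0.12], [0.19, -0.0, 0.12], [0.19, -0.0, 0.12], [0.19, -0.0, 0.12]] turn [[0.01, -0.0, -0.02], [0.01, -0.0, -0.02], [0.01, -0.0, -0.02], [0.01, -0.0, -0.02], [0.01, -0.0, -0.02]]
dp [[0.19, -0.0, 0.12], [0.19, -0.0, 0.12], [0.19, -0.0, 0.12], [0.19, 0.0, 0.12], [0.19, 0.0, 0.12]] turn [[0.01, -0.0, -0.02], [0.01, -0.0, -0.02], [0.01, -0.0, -0.02], [0.01, -0.0, -0.02], [0.01, -0.0, -0.02]]
dp [[0.09, -0.02, 0.05], [0.09, -0.01, 0.05], [0.09, -0.01, 0.05], [0.09, -0.0, 0.05], [0.09, 0.0, 0.05]] turn [[0.28, 0.0, -0.49], [0.28, -0.0, -0.49], [0.28, 0.0, -0.49], [0.28, -0.0, -0.49], [0.28, 0.0, -0.49]]
dp [[0.09, 0.01, 0.05], [0.09, 0.02, 0.05], [0.09, 0.02, 0.05], [0.08, 0.03, 0.05], [0.08, 0.03, 0.05]] turn [[0.28, 0.0, -0.49], [0.28, 0.0, -0.49], [0.28, 0.0, -0.49], [0.28, -0.0, -0.49], [0.28, -0.0, -0.49]]
```

Call:
{"name": "servo_tool", "arguments": {
  "hand": [40,40,40,40,40],
  "dp": [
    [0.13,0,0.085],
    [0.13,0,0.085],
    [0.13,0,0.085],
    [0.13,0,0.085],
    [0.13,0,0.085]
  ],
  "turn": [
    [0,0,0],
    [0,0,0],
    [0,0,0],
    [0,0,0],
    [0,0,0]
  ]
}}

```text
time: 4.0
tcp_pos: [535.7, -177.2, 25.2]
orientation: [0.85, 0.459, 0.229, -0.12]
contact_force: [-4.3, -5.9, 6.7]
width: 0.472
finger_force: 4.2
```

Call:
{"name": "servo_tool", "arguments": {
  "hand": [40,40,40,40,40],
  "dp": [
    [0.13,0,0.08],
    [0.13,0,0.08],
    [0.13,0,0.08],
    [0.13,0,0.08],
    [0.13,0,0.08]
  ],
  "turn": [
    [0,0,0],
    [0,0,0],
    [0,0,0],
    [0,0,0],
    [0,0,0]
  ]
}}

```text
time: 4.62
tcp_pos: [561.0, -139.3, 24.1]
orientation: [0.85, 0.459, 0.229, -0.12]
contact_force: [-5.2, -7.1, 10.2]
width: 0.468
finger_force: 5.5
```

```bash
python3 lamp.py; python3 plan.py 5 584,-97,21,58,30
```

```text
white [289 164  20  10  78] [607.3  67.5]
white [352 171  12  12 108] [ 584. -104.]
white [290 197  22   9  86] [518.6  64.3]
t 4.67 p [ 561.6 -137.6   24.3] head 56.9 z [ 0.279  0.415 -0.866] F [-0.4 -3.5  4.5] w 40 q [ 0.8   0.53 -0.38  1.85 -0.47  0.79  0.22]
dp [[0.13, -0.01, 0.09], [0.13, -0.01, 0.09], [0.13, -0.01, 0.09], [0.13, -0.01, 0.09], [0.13, -0.01, 0.09]] turn [[0.03, -0.0, -0.03], [0.03, -0.0, -0.03], [0.03, -0.0, -0.03], [0.03, -0.0, -0.03], [0.03, -0.0, -0.03]]
```

```bash
cat > lw.sh <<'E'
n=$1; shift; python3 plan.py $n $(python3 -c "
import sys,math
for a in sys.argv[1:]:
    x,y,h=map(float,a.split(',')); print('%.1f,%.1f,26,%g,30'%(x-42*math.cos(math.radians(h)),y-42*math.sin(math.radians(h)),h),end=' ')
" $@)
E
bash lw.sh 5 599,-80,66 605,-52,80 606,-24,92
```

```text
t 4.67 p [ 561.6 -137.6   24.3] head 56.9 z [ 0.279  0.415 -0.866] F [-0.4 -3.5  4.5] w 40 q [ 0.8   0.53 -0.38  1.85 -0.47  0.79  0.22]
dp [[0.08, 0.02, 0.04], [0.08, 0.02, 0.04], [0.08, 0.03, 0.04], [0.08, 0.03, 0.04], [0.08, 0.03, 0.04]] turn [[0.17, 0.0, -0.26], [0.17, 0.0, -0.26], [0.17, 0.0, -0.26], [0.17, 0.0, -0.26], [0.17, 0.0, -0.26]]
dp [[0.08, 0.01, 0.05], [0.08, 0.02, 0.05], [0.08, 0.02, 0.05], [0.08, 0.03, 0.05], [0.08, 0.03, 0.05]] turn [[0.23, -0.0, -0.4], [0.23, 0.0, -0.4], [0.23, -0.0, -0.4], [0.23, -0.0, -0.4], [0.23, 0.0, -0.4]]
dp [[0.08, 0.02, 0.05], [0.08, 0.02, 0.05], [0.08, 0.02, 0.05], [0.08, 0.03, 0.05], [0.08, 0.03, 0.05]] turn [[0.2, 0.0, -0.35], [0.2, -0.0, -0.35], [0.2, 0.0, -0.35], [0.2, 0.0, -0.35], [0.2, 0.0, -0.35]]
```

Call:
{"name": "servo_tool", "arguments": {
  "hand": [40,40,40,40,40],
  "dp": [
    [0.1,0.02,0.0],
    [0.1,0.02,0.02],
    [0.08,0.03,0.04],
    [0.08,0.03,0.04],
    [0.08,0.03,0.04]
  ],
  "turn": [
    [0.17,0,-0.26],
    [0.17,0,-0.26],
    [0.17,0,-0.26],
    [0.17,0,-0.26],
    [0.17,0,-0.26]
  ]
}}

```text
time: 5.3
tcp_pos: [580.3, -118.1, 29.0]
orientation: [0.81, 0.526, 0.215, -0.144]
contact_force: [-0.5, -1.9, -1.5]
width: 0.467
finger_force: 1.3
```

Call:
{"name": "servo_tool", "arguments": {
  "hand": [40,40,40,40,40],
  "dp": [
    [0.08,0.01,0.05],
    [0.08,0.02,0.05],
    [0.08,0.02,0.05],
    [0.08,0.03,0.05],
    [0.08,0.03,0.05]
  ],
  "turn": [
    [0.23,0,-0.4],
    [0.23,0,-0.4],
    [0.23,0,-0.4],
    [0.23,0,-0.4],
    [0.23,0,-0.4]
  ]
}}

```text
time: 5.92
tcp_pos: [595.5, -93.3, 28.1]
orientation: [0.74, 0.621, 0.197, -0.168]
contact_force: [0.7, -1.6, -0.5]
width: 0.47
finger_force: 1.1
```

```bash
python3 lamp.py;bash lw.sh 5 606,-24,92
```

```text
white [289 164  20  10  78] [607.3  67.6]
white [332 165  12  12 106] [603.8 -45.2]
white [290 197  21   9  83] [518.7  64.4]
t 5.97 p [596.1 -92.1  28.3] head 80.1 z [ 0.082  0.495 -0.865] F [ 1.8 -1.6 -0.7] w 40 q [ 0.69  0.67 -0.42  1.61 -0.31  1.03  0.35]
dp [[0.08, 0.02, 0.05], [0.08, 0.03, 0.05], [0.07, 0.03, 0.05], [0.07, 0.03, 0.05], [0.07, 0.04, 0.05]] turn [[0.19, -0.0, -0.34], [0.19, -0.0, -0.34], [0.19, -0.0, -0.34], [0.19, -0.0, -0.34], [0.19, -0.0, -0.34]]
```

Call:
{"name": "servo_tool", "arguments": {
  "hand": [40,40,40,40,40],
  "dp": [
    [0.08,0.02,0.05],
    [0.08,0.03,0.05],
    [0.07,0.03,0.05],
    [0.07,0.03,0.05],
    [0.07,0.04,0.05]
  ],
  "turn": [
    [0.19,0,-0.34],
    [0.19,0,-0.34],
    [0.19,0,-0.34],
    [0.19,0,-0.34],
    [0.19,0,-0.34]
  ]
}}

```text
time: 6.6
tcp_pos: [607.2, -68.0, 26.5]
orientation: [0.673, 0.693, 0.18, -0.186]
contact_force: [-1.9, -4.3, 2.9]
width: 0.466
finger_force: 2.4
```

```bash
python3 lamp.py;bash lw.sh 10 603,50,92; python3 - <<'E'
from bench import arm
import cv2,numpy as np
t=arm.capture("top")["color"];s=arm.capture("side")["color"]
a=cv2.resize(t[140:240,250:370],(480,400),interpolation=2);b=cv2.resize(s[140:270,240:345],(320,400),interpolation=2)
cv2.imwrite("pics/n2.png",np.hstack([a,b])[:,:,::-1])
E
```

```text
white [289 164  20  10  75] [607.3  66.9]
white [325 164  12  11 102] [608.4 -24.6]
white [290 197  22   9  84] [518.5  63.8]
t 6.65 p [607.7 -66.7  26.7] head 91.8 z [-0.016  0.501 -0.865] F [-1.  -2.   1.7] w 40 q [ 0.63  0.73 -0.44  1.51 -0.24  1.12  0.42]
dp [[0.11, -0.0, 0.06], [0.11, -0.0, 0.06], [0.11, -0.0, 0.06], [0.11, -0.0, 0.06], [0.11, -0.0, 0.06]] turn [[0.0, -0.0, -0.0], [0.0, -0.0, -0.0], [0.0, -0.0, -0.0], [0.0, -0.0, -0.0], [0.0, -0.0, -0.0]]
dp [[0.11, -0.0, 0.06], [0.11, -0.0, 0.06], [0.11, -0.0, 0.06], [0.11, -0.0, 0.06], [0.11, -0.0, 0.06]] turn [[0.0, -0.0, -0.0], [0.0, -0.0, -0.0], [0.0, -0.0, -0.0], [0.0, -0.0, -0.0], [0.0, -0.0, -0.0]]
```

View pics/n2.png

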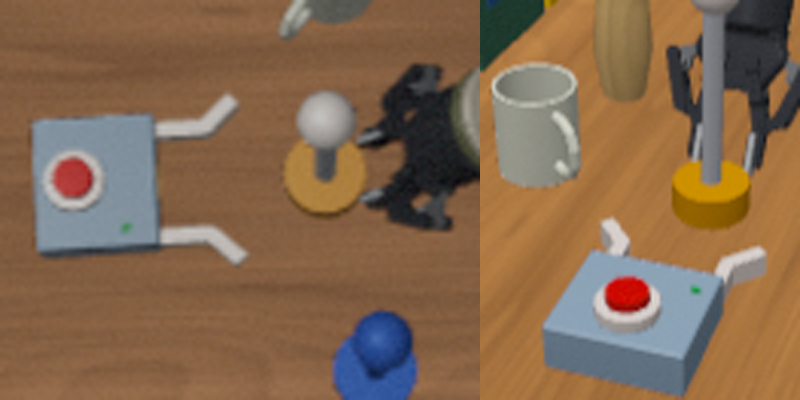

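Foot at crop (325,174), lamp upright, on the dock's axis to within a few mm; the mouth is at x≈240. I push straight in.

Call:
{"name": "servo_tool", "arguments": {
  "hand": [40,40,40,40,40],
  "dp": [
    [0.11,0,0.06],
    [0.11,0,0.06],
    [0.11,0,0.06],
    [0.11,0,0.06],
    [0.11,0,0.06]
  ],
  "turn": [
    [0,0,0],
    [0,0,0],
    [0,0,0],
    [0,0,0],
    [0,0,0]
  ]
}}

```text
time: 7.38
tcp_pos: [605.5, -29.4, 27.0]
orientation: [0.674, 0.692, 0.18, -0.187]
contact_force: [-0.5, -1.6, -1.7]
width: 0.468
finger_force: 1.1
```

Call:
{"name": "servo_tool", "arguments": {
  "hand": [40,40,40,40,40],
  "dp": [
    [0.11,0,0.06],
    [0.11,0,0.06],
    [0.11,0,0.06],
    [0.11,0,0.06],
    [0.11,0,0.06]
  ],
  "turn": [
    [0,0,0],
    [0,0,0],
    [0,0,0],
    [0,0,0],
    [0,0,0]
  ]
}}

```text
time: 8.0
tcp_pos: [604.9, 7.8, 28.2]
orientation: [0.674, 0.692, 0.181, -0.187]
contact_force: [0.6, -2.0, -1.2]
width: 0.466
finger_force: 1.2
```

```bash
python3 lamp.py;bash lw.sh 5 602,76,92
```

```text
white [289 164  20  12 133] [605.8  62.8]
white [290 197  22   9  83] [518.7  64.1]
t 8.05 p [604.7   9.3  28.5] head 91.6 z [-0.015  0.502 -0.865] F [ 0.1 -0.8 -0.9] w 40 q [ 0.55  0.69 -0.47  1.59 -0.26  1.04  0.34]
dp [[0.07, -0.0, 0.05], [0.07, -0.0, 0.05], [0.07, -0.0, 0.05], [0.07, -0.0, 0.05], [0.07, -0.0, 0.05]] turn [[0.0, -0.01, -0.01], [0.0, -0.01, -0.01], [0.0, -0.01, -0.01], [0.0, -0.01, -0.01], [0.0, -0.01, -0.01]]
```

Call:
{"name": "servo_tool", "arguments": {
  "hand": [40,40,40,40,40],
  "dp": [
    [0.07,0,0.045],
    [0.07,0,0.045],
    [0.07,0,0.045],
    [0.06,0,0.035],
    [0.05,0,0.03]
  ],
  "turn": [
    [0,0,0],
    [0,0,0],
    [0,0,0],
    [0,0,0],
    [0,0,0]
  ]
}}

```text
time: 8.68
tcp_pos: [604.2, 30.2, 27.5]
orientation: [0.674, 0.692, 0.181, -0.187]
contact_force: [0.0, -2.2, -0.6]
width: 0.467
finger_force: 1.2
```

Call:
{"name": "servo_tool", "arguments": {
  "hand": [40,40,40],
  "dp": [
    [0.04,0,0.023],
    [0.03,0,0.017],
    [0.03,0,0.017]
  ],
  "turn": [
    [0,0,0],
    [0,0,0],
    [0,0,0]
  ]
}}

```text
time: 9.05
tcp_pos: [604.0, 36.8, 27.5]
orientation: [0.674, 0.692, 0.181, -0.187]
contact_force: [0.5, -0.4, -1.3]
width: 0.468
finger_force: 1.2
```

Call:
{"name": "servo_tool", "arguments": {
  "hand": [40,40,40],
  "dp": [
    [0.03,0,0.017],
    [0.03,0,0.017],
    [0.0,0,0.0]
  ],
  "turn": [
    [0,0,0],
    [0,0,0],
    [0,0,0]
  ]
}}

```text
time: 9.43
tcp_pos: [604.3, 38.0, 27.1]
orientation: [0.675, 0.691, 0.18, -0.185]
contact_force: [-0.8, -8.6, -0.8]
width: 0.469
finger_force: 3.9
```

Call:
{"name": "servo_tool", "arguments": {
  "hand": [40,40,40],
  "dp": [
    [0.03,0,0.017],
    [0.03,0,0.017],
    [0.0,0,0.0]
  ],
  "turn": [
    [0,0,0],
    [0,0,0],
    [0,0,0]
  ]
}}

```text
time: 9.8
tcp_pos: [604.7, 38.8, 26.8]
orientation: [0.676, 0.691, 0.179, -0.183]
contact_force: [-2.6, -17.5, 1.3]
width: 0.467
finger_force: 8.4
```

Call:
{"name": "servo_tool", "arguments": {
  "hand": [40,40,40,40,40],
  "dp": [
    [-0.1,0,-0.058],
    [-0.2,0,-0.115],
    [-0.35,0,-0.2],
    [-0.35,0,-0.2],
    [-0.35,0,-0.2]
  ],
  "turn": [
    [0,0,0],
    [0,0,0],
    [0,0,0],
    [0,0,0],
    [0,0,0]
  ]
}}

```text
time: 10.42
tcp_pos: [606.4, -50.7, 26.9]
orientation: [0.674, 0.691, 0.181, -0.186]
contact_force: [0.1, 0.4, -0.5]
width: 0.468
finger_force: 0.0
```

```bash
python3 lamp.py; python3 - <<'E'
from bench import arm
import cv2,numpy as np
t=arm.capture("top")["color"];s=arm.capture("side")["color"]
a=cv2.resize(t[140:240,250:370],(480,400),interpolation=2);b=cv2.resize(s[140:270,240:345],(320,400),interpolation=2)
cv2.imwrite("pics/n3.png",np.hstack([a,b])[:,:,::-1])
E
python3 plan.py 5 606,-65,290,92,30; python3 plan.py 5 606,-65,290,92,30 500,60,290,92,0 599.5,176.5,290,92,0|tail -2
```

```text
white [289 165  11  12  97] [606.   81.2]
white [290 197  22   9  84] [518.7  64.2]
t 10.57 p [606.5 -51.3  26.6] head 91.3 z [-0.013  0.501 -0.866] F [0.3 0.6 0.6] w 40 q [ 0.61  0.72 -0.44  1.53 -0.24  1.1   0.4 ]
dp [[0.4, -0.0, -0.78], [0.4, -0.0, -0.78], [0.4, -0.0, -0.78], [0.4, -0.0, -0.78], [0.4, -0.0, -0.78]] turn [[0.01, -0.0, -0.02], [0.01, -0.0, -0.02], [0.01, -0.0, -0.02], [0.01, -0.0, -0.02], [0.01, -0.0, -0.02]]
dp [[0.37, -0.34, 0.21], [0.39, -0.34, 0.17], [0.41, -0.34, 0.13], [0.42, -0.34, 0.09], [0.43, -0.34, 0.04]] turn [[0.0, -1.0, 0.0], [-0.0, -1.0, -0.0], [0.0, -1.0, -0.0], [0.0, -1.0, 0.0], [0.0, -1.0, -0.0]]
dp [[0.38, 0.35, 0.0], [0.38, 0.35, 0.0], [0.38, 0.35, 0.0], [0.38, 0.35, 0.0], [0.38, 0.35, 0.0]] turn [[0.0, 0.0, 0.0], [0.0, 0.0, 0.0], [0.0, 0.0, 0.0], [0.0, 0.0, 0.0], [0.0, 0.0, 0.0]]
```

View pics/n3.png

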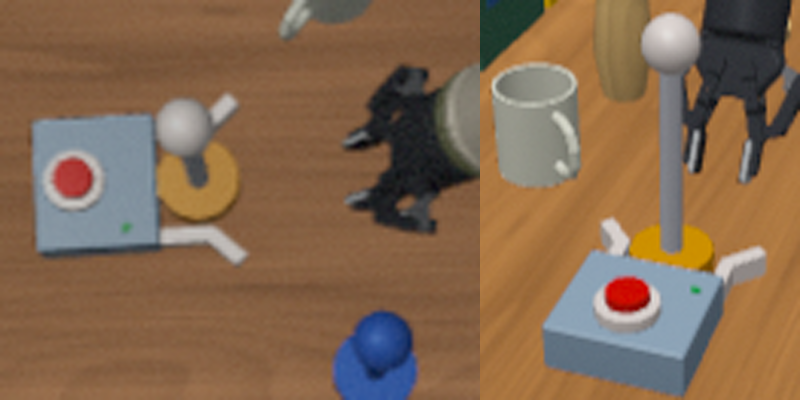

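The foot touches the block face (crop x≈158) between the rails and the lamp is upright, so it is home. Next is the button, with the fingers shut.

Call:
{"name": "servo_tool", "arguments": {
  "hand": [0,0,0,0,0],
  "dp": [
    [0.4,0,-0.78],
    [0.4,0,-0.78],
    [0.4,0,-0.78],
    [0.4,0,-0.78],
    [0.4,0,-0.78]
  ],
  "turn": [
    [0,0,0],
    [0,0,0],
    [0,0,0],
    [0,0,0],
    [0,0,0]
  ]
}}

```text
time: 11.2
tcp_pos: [606.7, -60.6, 291.6]
orientation: [0.673, 0.692, 0.181, -0.187]
contact_force: [1.6, -0.5, -0.1]
width: -0.0
finger_force: 0.0
```

Call:
{"name": "servo_tool", "arguments": {
  "hand": [0,0,0,0,0],
  "dp": [
    [0.37,-0.34,0.21],
    [0.39,-0.34,0.17],
    [0.41,-0.34,0.13],
    [0.42,-0.34,0.09],
    [0.43,-0.34,0.04]
  ],
  "turn": [
    [0,-1,0],
    [0,-1,0],
    [0,-1,0],
    [0,-1,0],
    [0,-1,0]
  ]
}}

```text
time: 11.82
tcp_pos: [500.5, 65.8, 291.4]
orientation: [0.697, 0.717, -0.001, 0.001]
contact_force: [0.6, 0.9, 0.4]
width: -0.002
finger_force: 0.0
```

```bash
python3 plan.py 5 500,60,290,92,0 599.5,176.5,290,92,0
```

```text
t 11.82 p [500.5  65.8 291.4] head 91.6 z [-0.    -0.002 -1.   ] F [0.6 0.9 0.4] w 0 q [ 0.3   0.14 -0.55  1.59  0.07  1.44 -0.23]
dp [[-0.02, -0.0, 0.0], [-0.02, -0.0, 0.0], [-0.02, -0.0, 0.0], [-0.02, -0.0, 0.0], [-0.02, -0.0, 0.0]] turn [[-0.0, 0.0, -0.01], [-0.0, 0.0, -0.01], [-0.0, 0.0, -0.01], [-0.0, 0.0, -0.01], [-0.0, 0.0, -0.01]]
dp [[0.38, 0.35, 0.0], [0.38, 0.35, 0.0], [0.38, 0.35, 0.0], [0.38, 0.35, 0.0], [0.38, 0.35, 0.0]] turn [[0.0, 0.0, 0.0], [0.0, 0.0, 0.0], [0.0, 0.0, 0.0], [0.0, 0.0, 0.0], [0.0, 0.0, 0.0]]
```

Call:
{"name": "servo_tool", "arguments": {
  "hand": [0,0,0,0,0],
  "dp": [
    [0.36,0.34,0],
    [0.36,0.34,0],
    [0.36,0.34,0],
    [0.36,0.34,0],
    [0.36,0.34,0]
  ],
  "turn": [
    [0,0,0],
    [0,0,0],
    [0,0,0],
    [0,0,0],
    [0,0,0]
  ]
}}

```text
time: 12.45
tcp_pos: [600.7, 176.5, 290.9]
orientation: [0.697, 0.717, 0.0, -0.002]
contact_force: [0.1, -0.1, 0.5]
width: 0.001
finger_force: 0.0
```

Call:
{"name": "servo_tool", "arguments": {
  "hand": [0,0,0,0,0],
  "dp": [
    [0,0,0.8],
    [0,0,0.8],
    [0,0,0.8],
    [0,0,0.8],
    [0,0,0]
  ],
  "turn": [
    [0,0,0],
    [0,0,0],
    [0,0,0],
    [0,0,0],
    [0,0,0]
  ]
}}

```text
time: 13.08
tcp_pos: [597.2, 174.8, 95.1]
orientation: [0.697, 0.717, -0.003, -0.003]
contact_force: [-0.3, 0.2, 0.0]
width: 0.003
finger_force: 0.0
```

```bash
python3 - <<'E'
from bench import arm
import cv2,numpy as np
t=arm.capture("top")["color"];s=arm.capture("side")["color"]
a=cv2.resize(t[140:240,230:350],(480,400),interpolation=2);b=cv2.resize(s[140:270,240:345],(320,400),interpolation=2)
cv2.imwrite("pics/n4.png",np.hstack([a,b])[:,:,::-1])
E
python3 plan.py
```

```text
t 13.18 p [600.6 176.  100.3] head 91.6 z [-0.001  0.003 -1.   ] F [0.5 0.7 0.6] w 0 q [ 0.06  0.55 -0.55  1.53  0.3   1.15 -0.52]
```

View pics/n4.png

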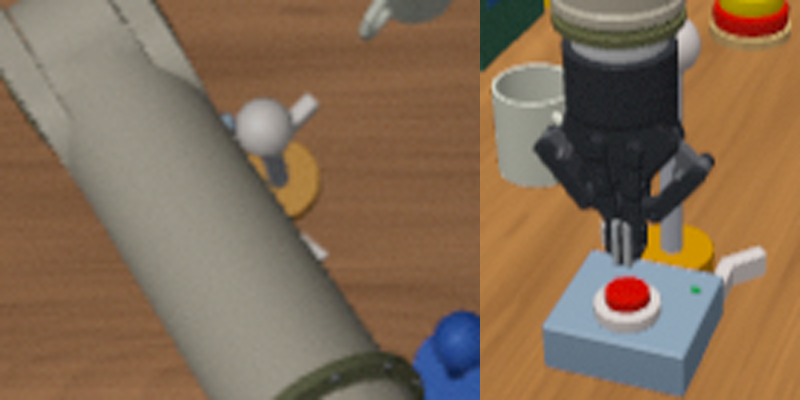

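Fingertips at (622,265) are right above the button at (628,293), and the arm is clear of the lamp. I descend.

Call:
{"name": "servo_tool", "arguments": {
  "hand": [0,0,0,0,0],
  "dp": [
    [0,0,0.15],
    [0,0,0.15],
    [0,0,0.1],
    [0,0,0.05],
    [0,0,0.05]
  ],
  "turn": [
    [0,0,0],
    [0,0,0],
    [0,0,0],
    [0,0,0],
    [0,0,0]
  ]
}}

```text
time: 13.8
tcp_pos: [600.3, 175.0, 69.0]
orientation: [0.698, 0.717, -0.0, -0.001]
contact_force: [-1.2, -1.5, 3.2]
width: -0.004
finger_force: 1.5
```

Call:
{"name": "servo_tool", "arguments": {
  "hand": [0,0,0,0],
  "dp": [
    [0,0,0.04],
    [0,0,0.04],
    [0,0,0.03],
    [0,0,0]
  ],
  "turn": [
    [0,0,0],
    [0,0,0],
    [0,0,0],
    [0,0,0]
  ]
}}

```text
time: 14.3
tcp_pos: [600.6, 175.1, 66.6]
orientation: [0.698, 0.716, 0.0, -0.0]
contact_force: [-16.0, -7.4, 34.3]
width: 0.0
finger_force: 16.9
```

Call:
{"name": "servo_tool", "arguments": {
  "hand": [0,0],
  "dp": [
    [0,0,-0.07],
    [0,0,0]
  ],
  "turn": [
    [0,0,0],
    [0,0,0]
  ]
}}

```text
time: 14.55
tcp_pos: [600.8, 175.3, 67.5]
orientation: [0.698, 0.717, 0.001, -0.001]
contact_force: [-1.5, -1.5, 3.1]
width: -0.0
finger_force: 1.8
```

Call:
{"name": "servo_tool", "arguments": {
  "hand": [0,0],
  "dp": [
    [0,0,-0.05],
    [0,0,0]
  ],
  "turn": [
    [0,0,0],
    [0,0,0]
  ]
}}

```text
time: 14.8
tcp_pos: [600.8, 175.3, 69.8]
orientation: [0.698, 0.717, 0.001, -0.001]
contact_force: [1.5, -0.3, 2.0]
width: -0.001
finger_force: 1.3
```

Call:
{"name": "servo_tool", "arguments": {
  "hand": [0,0],
  "dp": [
    [0,0,-0.05],
    [0,0,0]
  ],
  "turn": [
    [0,0,0],
    [0,0,0]
  ]
}}

```text
time: 15.05
tcp_pos: [600.5, 175.2, 72.6]
orientation: [0.698, 0.717, 0.0, -0.001]
contact_force: [1.4, 0.4, 1.5]
width: 0.005
finger_force: 0.7
```

The force falls off like a spring over about 6 mm, so the button was fully down. I retract and check.

Call:
{"name": "servo_tool", "arguments": {
  "hand": [0,0,0,0,0],
  "dp": [
    [0,0,-0.5],
    [0,0,-0.8],
    [0,0,-0.8],
    [0,0,-0.8],
    [0,0,-0.7]
  ],
  "turn": [
    [0,0,0],
    [0,0,0],
    [0,0,0],
    [0,0,0],
    [0,0,0]
  ]
}}

```text
time: 15.68
tcp_pos: [600.4, 174.7, 290.0]
orientation: [0.697, 0.717, -0.0, -0.001]
contact_force: [1.5, 0.5, -0.3]
width: 0.005
finger_force: 0.0
```

Call:
{"name": "servo_tool", "arguments": {
  "hand": [0,0,0,0,0],
  "dp": [
    [0,-0.3,0],
    [0.4,-0.5,0],
    [0.4,-0.5,0],
    [0.4,-0.3,0],
    [0,0,0]
  ],
  "turn": [
    [0,0,0],
    [0,0,0],
    [0,0,0],
    [0,0,0],
    [0,0,0]
  ]
}}

```text
time: 16.3
tcp_pos: [500.5, 246.7, 288.8]
orientation: [0.696, 0.718, -0.0, -0.001]
contact_force: [0.4, -0.5, 0.2]
width: 0.001
finger_force: 0.0
```

```bash
python3 - <<'E'
from bench import arm
import cv2,numpy as np
t=arm.capture("top")["color"];s=arm.capture("side")["color"]
a=cv2.resize(t[110:270,190:490],(450,240),interpolation=2);a=np.vstack([a,cv2.resize(t[150:230,250:400],(450,240),interpolation=2)]);b=cv2.resize(s[80:280,230:430][:, :146],(350,480),interpolation=2)
cv2.imwrite("pics/n5.png",np.hstack([a,b])[:,:,::-1])
E
python3 lamp.py; python3 plan.py
```

```text
white [290 165  10  12  94] [605.9  81.2]
white [290 197  22   9  82] [518.8  64.2]
t 16.45 p [503.3 243.1 288.4] head 91.5 z [-0.002  0.001 -1.   ] F [-0.  -0.8 -0.2] w 0 q [ 0.01  0.28 -0.64  1.45  0.17  1.46 -0.61]
```

View pics/n5.png

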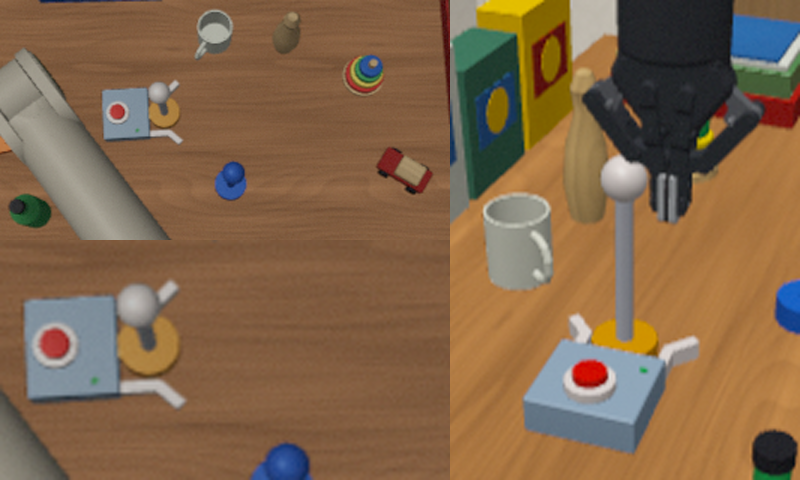

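The lamp is upright and flush against the back at (150,345), the button is up at (54,344), the bystanders haven't moved, and the robot touches nothing.

```bash
python3 -c "
from bench import arm
print(arm.close_job())"
```

```text
the job is handed in; nothing more can be done
None
```

The lamp was pushed upright into the dock, home against the back; the red button was pressed fully and came up again; nothing else was disturbed, and the job was handed in at about 16.5 s.

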